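Find the jar that is still damp and show it to the lamp

TASK

Turn the bench lamp fully up: push the slide on its base to the stop at the wide end of the wedge mark, where the gooseneck rises. Then heft the two lidded jars in turn to feel which is heavier, and so still damp in the base: lift one several centimetres clear, set it back upright on the ware board and let go before lifting the other. Finish holding the heavier one still in the middle of the lamp's beam, about 16 cm in front of the shade, for me to look at, with the lighter one standing on the board; keep the jars upright throughout, never drop one, and leave the cups and the tub alone.

Things in the scene. Friction and masses are not known exactly. Their poses are not given: they have to be found in the camera images.
- ware_board: fixed plywood ware board lying on the bench, 180 mm (its x) by 360 mm (its y), top face 15 mm above the bench; origin at the centre of its underside, z up. The two jars stand on it side by side along its y, at least 140 mm apart from centre to centre
- jar_a_center (a point): centre, half-way up, of one of two lidded jars that look alike: grey-brown unfired clay with fine upright carving, 92 mm tall, 66 mm across, sides upright from 32 to 60 mm above the foot, domed lid above 62 mm (it only rests there). Loose on the ware board; z is the jar's axis. One jar weighs 0.27 to 0.34 kg, the other 0.44 to 0.52 kg; either may be which and stand in either place
- jar_b_center (a point): centre, half-way up, of one of two lidded jars that look alike: grey-brown unfired clay with fine upright carving, 92 mm tall, 66 mm across, sides upright from 32 to 60 mm above the foot, domed lid above 62 mm (it only rests there). Loose on the ware board; z is the jar's axis. One jar weighs 0.27 to 0.34 kg, the other 0.44 to 0.52 kg; either may be which and stand in either place
- dimmer (a joint): position of the lamp's slide dimmer in m: 0 = dark end, 0.08 = stop at the bright end; it grows along the +y axis of lamp, towards the end where the gooseneck rises and the wedge of white ticks is widest. About 2 N of friction; it stays where it is left
- dimmer_cap (a point): centre of the dimmer's black grip, 24 mm wide (lamp x), 16 mm along its travel (lamp y), 26 mm tall; its foot is 1.5 mm above the lamp base's top face, its top 60 mm above the bench. Axes as lamp
- lamp: fixed grey bench lamp; origin at the centre of the underside of its base, z up. Base 210 mm (x) by 190 mm (y), top face 32 mm above the bench. The dimmer's slot runs along y at x = -75 mm, on the robot's side. The gooseneck (14 mm thick) rises at x = 80, y = 70 mm to 347 mm and bends over towards -y to the shade
- lamp_head: the lamp's shade, a cone 84 mm across at the mouth and 80 mm long, fixed to the gooseneck; origin at the centre of its mouth, 270 mm above the bench, at x = 80, y = -70 mm of lamp; its z axis points out along the beam, towards the lamp's -y and 25 degrees downward; its x axis is the lamp's x
- lamp_spot (a point): the middle of the beam 160 mm out from the centre of the shade's mouth, about 202 mm above the bench: where the centre of the jar is to be held
- cup_a_center (a point): centre of a small dark cup, 70 mm across, 45 mm tall, beyond the ware board; leave it alone
- cup_b_center (a point): centre of another small dark cup, 70 mm across, 45 mm tall, beyond the ware board; leave it alone
- tub_center (a point): centre of a closed pale lilac tub with a white lid, 90 mm across, 75 mm tall, to the right of the ware board; leave it alone
Things that resemble listed ones, but are neither listed nor needed, are in the scene too. Leave any green or purple look-alike of the part that bears jar_a_center alone.

How it is judged:
On the way, in this order (a step that is already met when the one before it is completed fails the run):
1. the lamp's dimmer has been pushed to its bright end stop (within 4 mm) (value of joint dimmer above 0.076 m), for 0.2 s.
2. the lighter jar has been lifted at least 25 mm clear by the gripper, with the heavier one (over 3.8 N) left standing on the board (((z of jar_a_center in the frame of ware_board above 0.086 m and contact force between jar_a and the fingers above 1 N and contact force between jar_b and the fingers below 0.1 N and contact force between jar_b and ware_board above 3.8 N) or (z of jar_b_center in the frame of ware_board above 0.086 m and contact force between jar_b and the fingers above 1 N and contact force between jar_a and the fingers below 0.1 N and contact force between jar_a and ware_board above 3.8 N))), for 0.3 s.
3. both jars stand upright on the ware board, let go (z of jar_a_center in the frame of ware_board between 0.055 and 0.067 m and x of jar_a_center in the frame of ware_board between -0.085 and 0.085 m and y of jar_a_center in the frame of ware_board between -0.175 and 0.175 m and angle between each of jar_a_center, jar_b_center's own z axis and vertical below 0.1 rad and z of jar_b_center in the frame of ware_board between 0.055 and 0.067 m and x of jar_b_center in the frame of ware_board between -0.085 and 0.085 m and y of jar_b_center in the frame of ware_board between -0.175 and 0.175 m and contact force between each of jar_a, jar_b and the fingers below 0.1 N), for 0.2 s.
4. the heavier jar has been lifted at least 25 mm clear by the gripper, with the lighter one (under 3.8 N) left standing on the board (((z of jar_a_center in the frame of ware_board above 0.086 m and contact force between jar_a and the fingers above 1 N and contact force between jar_b and the fingers below 0.1 N and contact force between jar_b and ware_board between 1 and 3.8 N) or (z of jar_b_center in the frame of ware_board above 0.086 m and contact force between jar_b and the fingers above 1 N and contact force between jar_a and the fingers below 0.1 N and contact force between jar_a and ware_board between 1 and 3.8 N))), for 0.3 s.
At the end, for the whole second after the job is handed in: Dimmer within 4 mm of its bright stop; lighter jar upright on the board, let go; heavier jar held by the gripper alone, still, upright within 14 degrees, its centre 100 to 220 mm out from the shade's mouth along the beam, within 45 mm of the beam's axis each way and at least 130 mm above the bench (value of joint dimmer above 0.076 m and ((z of jar_b_center in the frame of ware_board between 0.055 and 0.067 m and x of jar_b_center in the frame of ware_board between -0.085 and 0.085 m and y of jar_b_center in the frame of ware_board between -0.175 and 0.175 m and angle between jar_b_center's own z axis and vertical below 0.1 rad and contact force between jar_b and the fingers below 0.1 N and contact force between jar_b and ware_board between 1 and 3.8 N and contact force between jar_a and the fingers above 1 N and z of jar_a_center in the frame of lamp_head between 0.1 and 0.22 m and x of jar_a_center in the frame of lamp_head between -0.045 and 0.045 m and y of jar_a_center in the frame of lamp_head between -0.045 and 0.045 m and height (world z) of jar_a_center above 0.13 m and angle between jar_a_center's own z axis and vertical below 0.25 rad and linear speed of jar_a below 0.03 m/s and contact force between jar_a and lamp below 0.1 N) or (z of jar_a_center in the frame of ware_board between 0.055 and 0.067 m and x of jar_a_center in the frame of ware_board between -0.085 and 0.085 m and y of jar_a_center in the frame of ware_board between -0.175 and 0.175 m and angle between jar_a_center's own z axis and vertical below 0.1 rad and contact force between jar_a and the fingers below 0.1 N and contact force between jar_a and ware_board between 1 and 3.8 N and contact force between jar_b and the fingers above 1 N and z of jar_b_center in the frame of lamp_head between 0.1 and 0.22 m and x of jar_b_center in the frame of lamp_head between -0.045 and 0.045 m and y of jar_b_center in the frame of lamp_head between -0.045 and 0.045 m and height (world z) of jar_b_center above 0.13 m and angle between jar_b_center's own z axis and vertical below 0.25 rad and linear speed of jar_b below 0.03 m/s and contact force between jar_b and lamp below 0.1 N))); the arm keeps its last pose, push and grip.
It fails at once if a jar is tipped more than 20 degrees (its lid would slide off) (angle between any of jar_a_center, jar_b_center's own z axis and vertical above 0.35 rad).
It fails at once if a jar is dropped (falls more than about 13 mm out of the gripper) ((linear speed of jar_a above 0.5 m/s and contact force between jar_a and the fingers below 0.05 N) or (linear speed of jar_b above 0.5 m/s and contact force between jar_b and the fingers below 0.05 N)).
It fails at once if a cup or the tub is moved more than 20 mm (distance of any of cup_a_center, cup_b_center, tub_center from where it was at the start of the episode above 0.02 m).
It also fails if it takes over 72 s, if anything falls off the work surface, if the arm or the gripper's body presses on something with over 40 N, if the wrist force passes 120 N, or if a joint passes its speed limit or range.

ROBOT

A 6-joint arm with a two-finger parallel gripper is mounted at the origin on the work surface. World frame = base frame: x ahead of the robot, y to its left, z up, the work surface at z = 0. Lengths are in m, angles in rad, forces in N, time in s.
With the tool pointing down it reaches from about 0.425 to 0.95 m from the base axis. Payload 3.5 kg.
Tool frame: the origin (TCP) lies at the very end of the fingers, on their centre line; the grasp point (between the pads) lies 19 mm behind it; z points along the fingers, y is the direction in which the jaws open and shut (so a half turn about z gives the same grasp; the last joint's range is limited). The gripper opens to 85 mm and grips with 20 to 120 N. Pads are 22 mm wide; open, the fingers measure 114 mm over their backs; the gripper's body (76 mm by 85 mm) begins 54 mm behind the grasp point. The pads swing forward as they close: fully open they stand 13 mm farther back than shut.
Start: joints at [-0.15, 0.286, 1.577, -0, 1.279, -0.15], TCP at [0.675, 0, 0.231] pointing down, gripper open.
Joint ranges: [-2.77, 2.77], [-0.9, 2.22], [0.21, 2.48], [-1.53, 4.67], [0.24, 2.81], [-2.84, 2.84]. Speed limits (rad/s): [2.79, 2.79, 3.14, 3.14, 3.14, 3.14].

INTERFACE

Orientations are given as a unit quaternion [x, y, z, w].
In Python, from plant import get_state, read_camera, sign_off gives the robot as it stands.
- The arm moves only by the tool step_arm, never from a script. Its argument "targets" is a list that holds one entry, the list of rows, each a list of 5 numbers: the opening, from 0 (shut) to 1 (fully open), then the shift along the tool's x, y, z each as a share of 4 cm, from -1 to 1, then the turn about the tool's z as a share of 5 degrees, from -1 to 1. A call has 1 to 10 rows; each row shifts and turns the commanded pose from where the row before left it, along the tool's axes as they then stand; what a row does not reach is not made up. A row lasts 1/12 s, in which the tool goes at most 41.7 mm and 7.16 degrees, less where a joint would pass 70% of its speed; a pose out of reach is approached as far as the arm can. A call with a number of a shift or a turn outside -1 to 1 is refused whole. A call with a gripper value outside its range is refused whole. The fingers move at their own pace and stop on an object; "squeeze" is the grip in N (left out, the last holds). Time passes only in rows, so rows that do not move let the fingers close. It gives the time, the measured TCP pose, the force and the opening at its end, in the units of the state.
- get_state(): the state, without advancing time (a new reading comes with each control period).
- read_camera(name): name is "scene" or "side" or "wrist"; returns a dict with "pixels" (400x640x3 uint8, red, green, blue), "range_z" (400x640 float32, m along the optical axis (not along the pixel's ray), 0 where there is no reading), "mtx" (3x3 intrinsics, pixels), "k1" (the pictures are not rectified: a ray, as slopes to the right and down, at radius r is drawn at 1 + k1 r^2 times it, then the intrinsics apply), "rvec" (rotation vector, rad) and "tvec" (3), from world to camera coordinates, as OpenCV has them. Camera axes: x right, y down, z forward; pixel columns grow to the right and rows downward; lengths in m; the calibration is good to about 2 mm. A picture is of the moment at which its call begins.
- sign_off(): hands the job in, once; it reports no verdict.
The state is a dict: "time": time; "qpos": joint angles; "dq": joint speeds; "joint_efforts": joint torques, N m; "eef_pos": TCP position; "tcp_rot": TCP orientation; "contact_force": force on the tool from outside, world axes, zero at the start; "wrist_torque": the same for the moment, N m; "opening": opening from 0.0 (shut) to 1.0 (fully open).
Only numpy, scipy, OpenCV 4.12 (cv2) and the standard library are available. Lean on these libraries where they do the work, as an engineer would, in place of code of your own. Each camera call takes 0.05 s, during which the arm holds its last target.

## Working session

There is one attempt and no reset: what is moved stays moved. The work goes in short steps, Python scripts to look and compute and a tool call to move; the robot and the scene stay as the last step left them, time stands still between calls to the robot, and variables do not carry over. Pictures are saved under pics/ and viewed, and the job is handed in when it is done.

Besides the shell and the picture viewer there is one more tool, called after ">>>" as a command line: name --argument value ..., lists and objects as JSON in quotes. step_arm: Moves the arm, as the interface text tells. Shift numbers are shares of 4 cm and turn numbers shares of 5 degrees, none past 1 either way. Its arguments: {"type":"object","properties":{"targets":{"type":"array"},"squeeze":{"type":"number"}},"required":["targets"]}

```bash
ls; mkdir -p pics
cat > h.py <<'E'
import numpy as np, cv2
from plant import get_state, read_camera, sign_off
def grab(name):
    c=read_camera(name); c={k:(np.array(v) if not isinstance(v,(float,int,str)) else v) for k,v in c.items()}
    return c
def save(c,fn): cv2.imwrite('pics/'+fn,c['pixels'][:,:,::-1])
def world(c,u,v,d=None):
    """pixels (arrays) + range -> world"""
    u=np.atleast_1d(np.asarray(u,float));v=np.atleast_1d(np.asarray(v,float))
    if d is None: d=c['range_z'][v.astype(int),u.astype(int)]
    D=np.array([float(c['k1']),0,0,0,0])
    n=cv2.undistortPoints(np.stack([u,v],-1).reshape(-1,1,2),c['mtx'].astype(float),D).reshape(-1,2)
    P=np.c_[n*np.reshape(d,(-1,1)),np.reshape(d,(-1,))]
    R=cv2.Rodrigues(c['rvec'].astype(float))[0]
    return (P-c['tvec'].reshape(1,3))@R
def cloud(c):
    vv,uu=np.mgrid[0:400,0:640]
    W=world(c,uu.ravel(),vv.ravel(),c['range_z'].ravel()).reshape(400,640,3)
    W[c['range_z']<=0]=np.nan
    return W
def proj(c,P):
    D=np.array([float(c['k1']),0,0,0,0])
    return cv2.projectPoints(np.atleast_2d(np.asarray(P,float)),c['rvec'].astype(float),c['tvec'].astype(float),c['mtx'].astype(float),D)[0].reshape(-1,2)
E
python3 - <<'E'
from h import *
print(get_state())
for n in('scene','side','wrist'):
    c=grab(n); save(c,n+'0.png'); np.savez('pics/'+n+'0.npz',**c)
    print(n,c['mtx'].tolist(),c['k1'],c['rvec'],c['tvec'])
E
```

```text
pics
{'time': 0.0, 'qpos': array([-1.50009267e-01,  2.87222507e-01,  1.57816839e+00, -7.58260347e-06,
        1.27858095e+00, -1.50014246e-01]), 'dq': array([ 4.56764816e-04,  6.09679885e-04, -9.12534476e-05,  7.49678156e-05,
        1.58030954e-03, -7.71905581e-04]), 'joint_efforts': array([-1.79628755e-04, -4.05981302e+01, -2.92628127e+01, -1.54224781e-04,
        5.81841552e-03,  3.74769741e-06]), 'eef_pos': array([6.74350626e-01, 1.19656418e-04, 2.29913929e-01]), 'tcp_rot': array([ 0.70710375,  0.70710882, -0.00070893, -0.00095528]), 'contact_force': array([ 0.13789701,  0.04705392, -0.33245159]), 'wrist_torque': array([ 0.00056868, -0.01536323, -0.01585135]), 'opening': 0.9949925286585156}
scene [[365.5311741914111, 0.0, 322.0434357347775], [0.0, 365.5311741914111, 201.05281292337935], [0.0, 0.0, 1.0]] -0.057097330128787864 [ 2.09926274  1.28219375 -0.50077297] [-0.18650132 -0.26040028  1.48882922]
side [[364.98703308633264, 0.0, 329.40882841877544], [0.0, 364.98703308633264, 199.17514758619708], [0.0, 0.0, 1.0]] -0.03781282839799428 [ 2.1295825  -0.59310848  0.30627178] [-0.51068327  0.28613089  1.07392288]
wrist [[333.7813277428333, 0.0, 323.0786882662913], [0.0, 333.7813277428333, 199.13583242760214], [0.0, 0.0, 1.0]] 0.00599487056363239 [-2.83346299e+00  3.33427728e-04  3.86429349e-03] [-0.67249993 -0.03832159  0.38081124]
```

View pics/scene0.png

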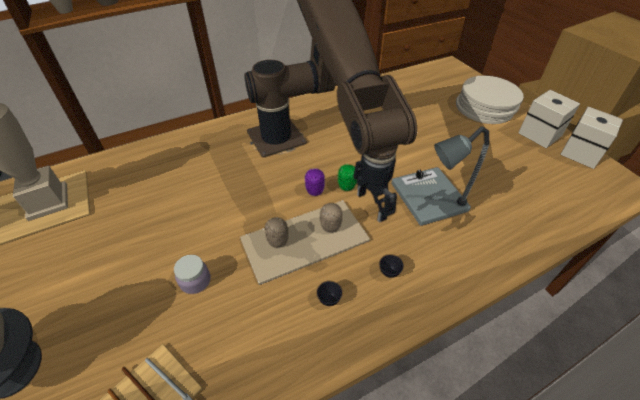

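View pics/side0.png

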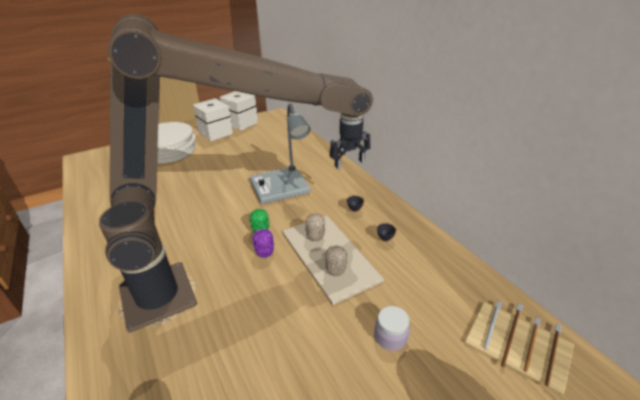

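View pics/wrist0.png

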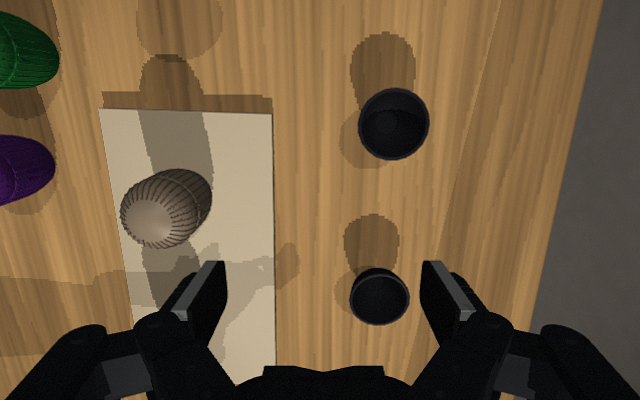

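The scene view shows the two grey-brown jars on the board at (277,232) and (331,218). The green (347,177) and purple (315,182) look-alikes stand off the board and nearer the robot. The lamp base is at (430,195), the dimmer at about (420,175), the cups at (329,293) and (391,266), and the tub at (190,272). The grey-brown carved pair on the board fits the description. I'll confirm that in an enlarged crop and measure positions.

Run:
```python
from h import *
def ld(n): 
    z=np.load('pics/%s0.npz'%n); return {k:z[k] for k in z.files}
c=ld('scene'); s=ld('side')
im=c['pixels'][150:300,230:480,::-1]; im=cv2.resize(im,None,fx=3,fy=3,interpolation=cv2.INTER_CUBIC); cv2.imwrite('pics/crop_scene.png',im)
im=s['pixels'][95:275,240:400,::-1]; cv2.imwrite('pics/crop_side.png',cv2.resize(im,None,fx=3.3,fy=3.3,interpolation=cv2.INTER_CUBIC))
for n,c in(('scene',c),('side',s)):
    W=cloud(c); 
    print(n)
    pts={'scene':dict(jarR=(277,225),jarL=(331,212),cupA=(329,290),cupB=(391,262),tub=(190,262),cap=(421,174),head=(455,150),board=(304,240)),
      'side':dict(jarR=(337,252),jarL=(316,220),cupA=(387,229),cupB=(356,200),tub=(393,318),cap=(263,182),head=(300,126),board=(330,275))}[n]
    for k,(u,v) in pts.items(): print(k,W[v,u].round(3))
```

```text
scene
jarR [ 0.51  -0.197  0.105]
jarL [ 0.537 -0.036  0.105]
cupA [ 0.719 -0.138  0.017]
cupB [0.723 0.064 0.021]
tub [ 0.499 -0.453  0.075]
cap [0.492 0.34  0.06 ]
head [0.651 0.268 0.309]
board [ 0.53  -0.125  0.013]
side
jarR [ 0.496 -0.209  0.106]
jarL [ 0.518 -0.044  0.103]
cupA [ 0.758 -0.128  0.02 ]
cupB [0.758 0.067 0.026]
tub [ 0.507 -0.461  0.076]
cap [0.486 0.34  0.049]
head [0.628 0.263 0.292]
board [ 0.476 -0.203  0.013]
```

View pics/crop_scene.png

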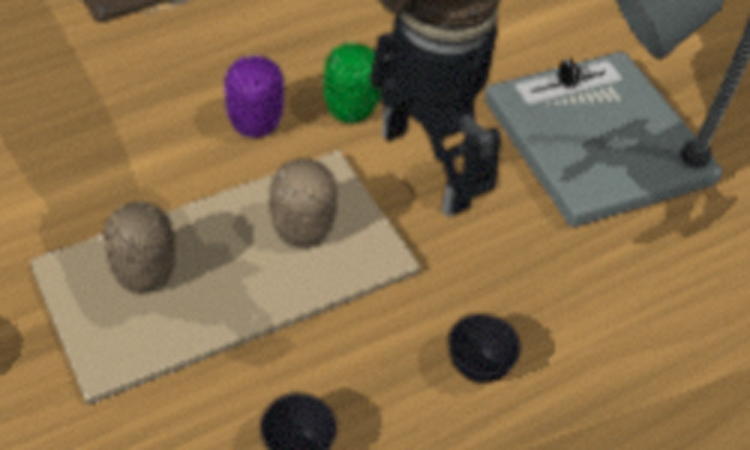

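View pics/crop_side.png

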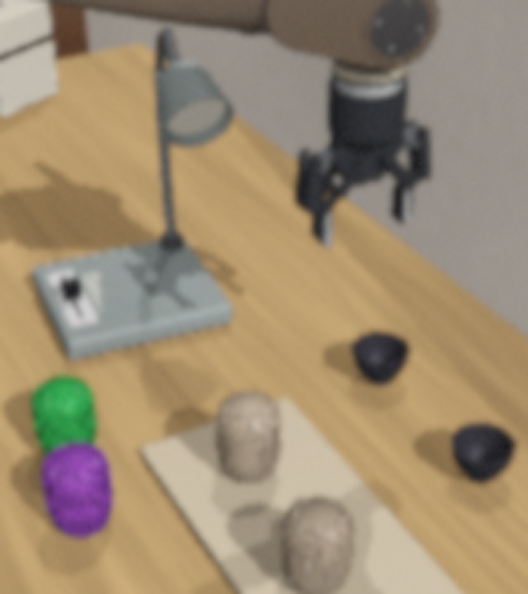

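```bash
cat > m.py <<'E'
from h import *
from scipy.optimize import least_squares
def fitcirc(P,r,c0):
    f=lambda p: np.hypot(P[:,0]-p[0],P[:,1]-p[1])-r
    s=least_squares(f,c0,loss='soft_l1',f_scale=0.002); return s.x, np.sqrt(np.mean(s.fun**2))
def ld(n): 
    z=np.load('pics/%s0.npz'%n); return {k:z[k] for k in z.files}
if __name__=='__main__':
    Ws={}
    for n in('scene','side','wrist'):
        c=ld(n); Ws[n]=(cloud(c).reshape(-1,3),c['pixels'].reshape(-1,3).astype(int))
    def get(n,cx,cy,rad,z0,z1):
        W=Ws[n][0]; m=(np.hypot(W[:,0]-cx,W[:,1]-cy)<rad)&(W[:,2]>z0)&(W[:,2]<z1); return W[m],Ws[n][1][m]
    for k,(cx,cy) in dict(jarR=(.50,-.2),jarL=(.525,-.04)).items():
        A=[]
        for n in Ws:
            P,_=get(n,cx,cy,.06,.048,.076)
            if len(P)>30: print(k,n,len(P),fitcirc(P,.033,[cx,cy]), 'top',np.nanmax(get(n,cx,cy,.05,.08,.14)[0][:,2])); A.append(P)
        A=np.vstack(A); print(k,'all',fitcirc(A,.033,[cx,cy]))
    for k,(cx,cy,r,z0,z1,R) in dict(cupA=(.75,-.13,.06,.035,.05,.035),cupB=(.75,.065,.06,.035,.05,.035),tub=(.5,-.455,.07,.03,.06,.045)).items():
        for n in Ws:
            P,_=get(n,cx,cy,r,z0,z1)
            if len(P)>15: print(k,n,len(P),fitcirc(P,R,[cx,cy]))
    # green/purple
    for n in('scene','side'):
        W,C=Ws[n]
        for nm,m in (('green',(C[:,1]>C[:,0]+50)&(C[:,1]>C[:,2]+50)),('purple',(C[:,2]>C[:,1]+50)&(C[:,0]>C[:,1]+20))):
            P=W[m&(W[:,2]<.2)]; print(n,nm,len(P),np.nanmedian(P,0).round(3),np.nanmax(P,0).round(3),np.nanmin(P,0).round(3))
    # rectangles
    for n in('scene','side','wrist'):
        W,C=Ws[n]
        m=(abs(W[:,2]-.032)<.006)&(abs(W[:,0]-.58)<.2)&(W[:,1]>.18)&(W[:,1]<.55)&(abs(C[:,0]-C[:,2])<40)
        if m.sum()>100:
            P=W[m]; print(n,'lamp',m.sum(),np.median(P[:,2]),cv2.minAreaRect((P[:,:2]*1000).astype(np.float32)), np.percentile(P[:,:2],[1,99],axis=0).round(3).tolist())
        m=(abs(W[:,2]-.015)<.006)&(abs(W[:,0]-.53)<.2)&(abs(W[:,1]+.12)<.3)&(C[:,0]-C[:,2]<60)&(C[:,0]>120)
        if m.sum()>100:
            P=W[m]; print(n,'board',m.sum(),np.median(P[:,2]),cv2.minAreaRect((P[:,:2]*1000).astype(np.float32)), np.percentile(P[:,:2],[1,99],axis=0).round(3).tolist())
        m=(W[:,2]>.045)&(W[:,2]<.075)&(abs(W[:,0]-.49)<.05)&(abs(W[:,1]-.34)<.06)
        if m.any(): P=W[m]; print(n,'cap',m.sum(),np.median(P,0),P.min(0),P.max(0))
        m=(W[:,2]>.2)&(W[:,2]<.38)&(abs(W[:,0]-.66)<.12)&(W[:,1]>.15)&(W[:,1]<.5)
        if m.any(): P=W[m]; print(n,'head/neck',m.sum(),np.median(P,0),P.min(0),P.max(0))
E
python3 m.py
```

```text
jarR scene 130 (array([ 0.49942348, -0.19676035]), np.float64(0.001257239140032417)) top 0.11048442757639629
jarR side 149 (array([ 0.49886082, -0.19841664]), np.float64(0.0010636206083586063)) top 0.10817482386329125
jarR all (array([ 0.49898585, -0.19786079]), np.float64(0.001299363888487927))
jarL scene 125 (array([ 0.52362987, -0.02778826]), np.float64(0.0010597759812570448)) top 0.10870512225554897
jarL side 125 (array([ 0.52202565, -0.02837552]), np.float64(0.0015398962149476801)) top 0.10943696169973362
jarL wrist 888 (array([ 0.52173778, -0.02741514]), np.float64(0.0004446072434677492)) top 0.10909441990348344
jarL all (array([ 0.52200768, -0.02767358]), np.float64(0.0008860185364717374))
cupA scene 186 (array([ 0.73958577, -0.14838293]), np.float64(0.004208583382170599))
cupA side 117 (array([ 0.73527519, -0.14901402]), np.float64(0.003710325448061044))
cupA wrist 1064 (array([ 0.73566865, -0.14342634]), np.float64(0.003547226822147553))
cupB scene 176 (array([0.74106163, 0.04603323]), np.float64(0.0034078446046257095))
cupB side 83 (array([0.73744404, 0.04592514]), np.float
[... 1235 characters left out ...]
5, 336.46270751953125), (195.6685791015625, 208.20010375976562), 82.28512573242188) [[0.446, 0.237], [0.653, 0.433]]
side board 3375 0.01437482508222267 ((477.51513671875, -106.15069580078125), (390.26629638671875, 274.5331115722656), 88.49894714355469) [[0.43, -0.3], [0.612, 0.054]]
side cap 31 [0.47868144 0.3397609  0.05532178] [0.46682229 0.33446021 0.04588539] [0.49040545 0.35250005 0.06173386]
side head/neck 554 [0.62996285 0.27785272 0.29185633] [0.58393375 0.23824383 0.20351898] [0.66569143 0.41004585 0.34710091]
wrist board 26107 0.015127945985247611 ((522.8881225585938, -118.73695373535156), (359.5818786621094, 181.52020263671875), 88.27613067626953) [[0.436, -0.279], [0.615, 0.06]]
```

Crops confirm that the two grey-brown carved jars are on the board. The green and purple ones stand off it. Fits:

| Item | Position | Notes |
|---|---|---|
| jarR | (0.499, -0.198) | on the board |
| jarL | (0.522, -0.028) | on the board |
| Lamp | centre (0.554, 0.337) | yaw about -7.5° |
| Dimmer cap | about (0.479, 0.342) | |

I'll turn 7.5° so tool x lies along lamp y, close the fingers and go to the dark side of the cap.

>>> step_arm --targets '[[[0, 0, 0, 0, 0.75], [0, 0, 0, 0, 0.75], [0, 0.5, -1, 0, 0], [0, 0.5, -1, 0, 0], [0, 0.5, -1, 0, 0], [0, 0.5, -1, 0, 0], [0, 1, -0.65, 0, 0], [0, 1, -0.65, 0, 0], [0, 1, -0.65, 0, 0], [0, 0, 0, 0, 0]]]' --squeeze 50

```text
time: 0.98
eef_pos: [0.4794, 0.2113, 0.2311]
tcp_rot: [0.75, 0.662, 0.0, -0.002]
contact_force: [0.1, 0.2, -0.7]
opening: 0.0
```

>>> step_arm --targets '[[[0, 1, 0, 0, 0], [0, 0.95, 0, 0, 0], [0, 0, 0, 0.5, 0], [0, 0, 0, 0.5, 0], [0, 0, 0, 0, 0]]]'

```text
time: 1.4
eef_pos: [0.4906, 0.283, 0.1864]
tcp_rot: [0.751, 0.66, -0.004, -0.002]
contact_force: [-0.6, -0.4, -0.8]
opening: 0.0
```

```bash
cat > lamp.py <<'E'
from h import *
import sys
c=grab(sys.argv[1]); W=cloud(c).reshape(-1,3); s=get_state()
save(c,sys.argv[2])
p=s['eef_pos']; print(p.round(4),s['tcp_rot'].round(4),s['contact_force'].round(2),s['opening'])
m=(W[:,2]>.05)&(W[:,2]<.066)&(abs(W[:,0]-.48)<.035)&(W[:,1]>.29)&(W[:,1]<.42)
P=W[m]
a=np.radians(-7.5); xl=np.array([np.cos(a),np.sin(a)]); yl=np.array([-np.sin(a),np.cos(a)]); L0=np.array([.554,.337])
if len(P): Q=np.c_[(P[:,:2]-L0)@xl,(P[:,:2]-L0)@yl]; print('cap lamp xy',len(P),Q.min(0).round(4),Q.max(0).round(4))
print('tcp in lamp',(p[:2]-L0)@xl,(p[:2]-L0)@yl)
E
python3 lamp.py wrist w1.png
```

```text
[0.4915 0.2829 0.1884] [ 0.7517  0.6595 -0.003  -0.0011] [-0.   -0.03  0.29] -0.0023110807225215683
cap lamp xy 626 [-0.0865 -0.0079] [-0.063   0.0075]
tcp in lamp -0.05485485382306714 -0.06181907263207445
```

View pics/w1.png

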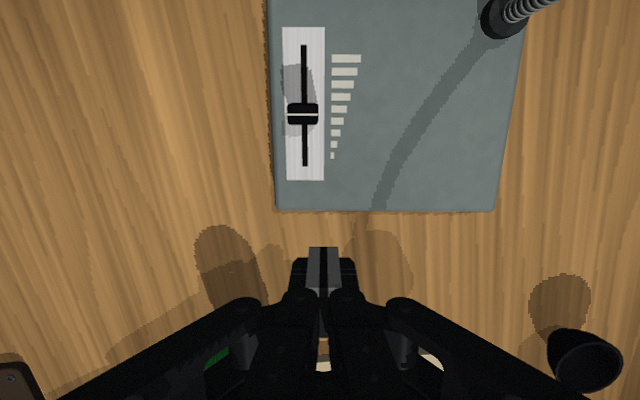

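The wrist view shows the slide at (302,113) in its slot. The white ticks are widest at the top near the gooseneck foot (495,15), so the push goes up in the image, which is tool +x. The cap sits at lamp (-75, 0) mm. I'll descend behind it.

>>> step_arm --targets '[[[0, 0.65, -0.5, 0, 0], [0, 0, 0, 1, 0], [0, 0, 0, 1, 0], [0, 0, 0, 0.8, 0], [0, 0, 0, 0.5, 0], [0, 0, 0, 0.3, 0], [0, 0, 0, 0, 0], [0, 0, 0, 0, 0]]]'

```text
time: 2.12
eef_pos: [0.4778, 0.3119, 0.0484]
tcp_rot: [0.752, 0.659, 0.001, 0.0]
contact_force: [-0.3, 0.2, 0.2]
opening: 0.001
```

```bash
python3 lamp.py wrist w2.png
```

```text
[0.4785 0.3123 0.0494] [7.520e-01 6.591e-01 1.600e-03 5.000e-04] [-0.43  0.08 -0.36] -0.0009786048530813268
cap lamp xy 3055 [-0.0869 -0.0287] [-0.0597  0.0081]
tcp in lamp -0.07159292479096181 -0.034348050436441485
```

View pics/w2.png

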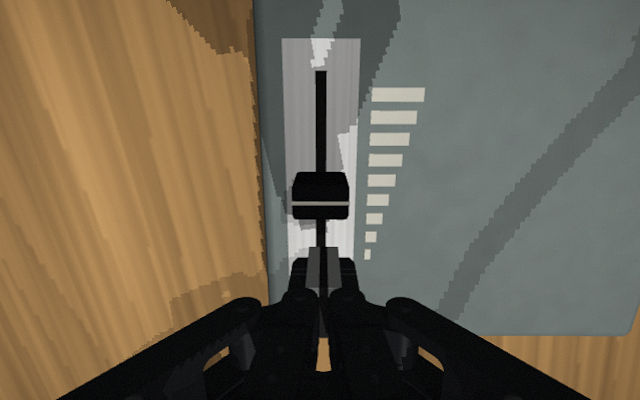

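The closed fingertips at (320,255) line up with the cap at (320,197). I'll go down 6 mm and push.

>>> step_arm --targets '[[[0, 0, -0.08, 0.15, 0], [0, 0.3, 0, 0, 0], [0, 0.25, 0, 0, 0], [0, 0.25, 0, 0, 0], [0, 0.2, 0, 0, 0], [0, 0.2, 0, 0, 0], [0, 0, 0, 0, 0]]]'

```text
time: 2.75
eef_pos: [0.4804, 0.362, 0.0418]
tcp_rot: [0.751, 0.66, 0.001, -0.0]
contact_force: [-0.3, -0.2, 0.0]
opening: -0.004
```

```bash
python3 lamp.py wrist w3.png
```

```text
[0.4801 0.3613 0.0415] [ 7.515e-01  6.597e-01  7.000e-04 -1.000e-04] [ 0.06 -0.53  0.39] 0.0013757479104852218
cap lamp xy 3319 [-0.0911  0.0214] [-0.0625  0.0436]
tcp in lamp -0.07641498345110292 0.014462533912352159
```

View pics/w3.png

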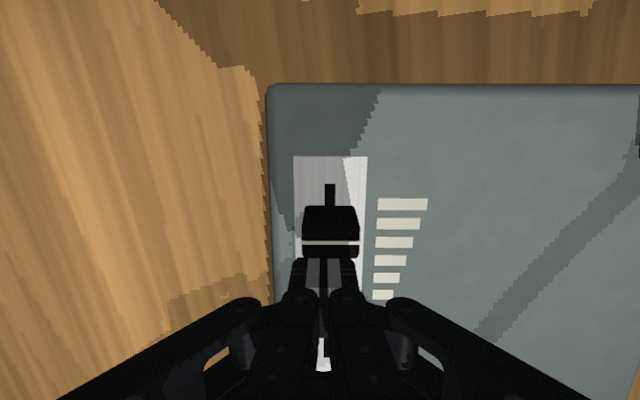

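The cap is at (330,232) with a little slot left above it, about 5 mm. I'll push on in small steps and watch the force.

>>> step_arm --targets '[[[0, 0.1, 0, 0, 0], [0, 0.08, 0, 0, 0], [0, 0, 0, 0, 0]]]'

```text
time: 3.05
eef_pos: [0.4807, 0.3674, 0.0411]
tcp_rot: [0.752, 0.659, -0.0, -0.0]
contact_force: [-0.2, -1.4, 0.5]
opening: 0.001
```

>>> step_arm --targets '[[[0, 0.05, 0, 0, 0], [0, 0, 0, 0, 0]]]'

```text
time: 3.22
eef_pos: [0.481, 0.369, 0.0411]
tcp_rot: [0.752, 0.659, -0.0, -0.0]
contact_force: [-1.3, -2.7, -0.8]
opening: 0.002
```

>>> step_arm --targets '[[[0, 0.05, 0, 0, 0], [0, 0, 0, 0, 0]]]'

```text
time: 3.38
eef_pos: [0.4812, 0.3703, 0.0412]
tcp_rot: [0.752, 0.659, -0.001, 0.0]
contact_force: [-0.7, -5.1, 0.7]
opening: -0.001
```

>>> step_arm --targets '[[[0, 0.08, 0, 0, 0], [0, 0, 0, 0, 0], [0, 0, 0, 0, 0]]]'

```text
time: 3.63
eef_pos: [0.4812, 0.3705, 0.0412]
tcp_rot: [0.751, 0.66, -0.004, 0.002]
contact_force: [-3.1, -13.9, 6.3]
opening: -0.001
```

```bash
python3 lamp.py wrist w4.png
```

```text
[0.4811 0.3705 0.0412] [ 0.7513  0.6599 -0.0043  0.0019] [ -2.25 -13.64   6.58] 0.004408247014382621
cap lamp xy 3281 [-0.0914  0.0301] [-0.0624  0.0516]
tcp in lamp -0.07661349630012913 0.023703438011747815
```

View pics/w4.png

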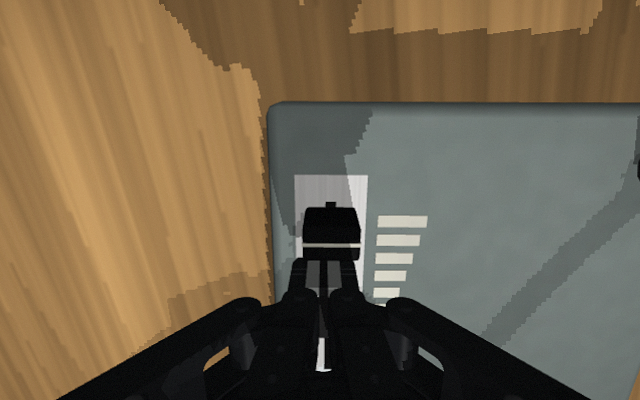

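The wrist force rose to 14 N while the tool stood still at y = 0.3705, and the cap at (331,230) has almost no slot left above it. The dimmer is at its stop. I'll back off, rise and move to the near jar (jarL).

>>> step_arm --targets '[[[0, -0.4, 0, 0, 0], [0, -0.3, 0, -0.2, 0], [0, 0, 0, -1, 0], [0, 0, 0, -1, 0], [0, 0, 0, -1, -0.75], [0, 0, 0, -0.5, -0.75], [0, -1, 0, 0, 0], [0, -1, 0, 0, 0], [0, -1, 0, 0, 0], [0, -1, 0.2, 0, 0]]]'

```text
time: 4.52
eef_pos: [0.4854, 0.1859, 0.1898]
tcp_rot: [0.707, 0.708, 0.001, -0.0]
contact_force: [0.9, 0.3, 0.2]
opening: -0.003
```

>>> step_arm --targets '[[[1, -1, 0.3, 0, 0], [1, -1, 0.3, 0, 0], [1, -1, 0, 0, 0], [1, 0, 0, 0, 0], [1, 0, 0, 0, 0]]]'

```text
time: 4.93
eef_pos: [0.5108, 0.0649, 0.1897]
tcp_rot: [0.709, 0.705, 0.001, 0.0]
contact_force: [-0.5, 0.6, 0.5]
opening: 0.709
```

```bash
cat > jar.py <<'E'
from h import *
from m import fitcirc
import sys
cams=sys.argv[2].split(','); jars=dict(R=(.499,-.198),L=(.522,-.028))
if len(sys.argv)>3: jars=eval(sys.argv[3])
s=get_state(); p=s['eef_pos']
print('t',s['time'],p.round(4),s['tcp_rot'].round(4),s['contact_force'].round(2),s['opening'])
for n in cams:
    c=grab(n); save(c,sys.argv[1]+'_'+n+'.png'); W=cloud(c).reshape(-1,3)
    for k,(cx,cy) in jars.items():
        m=(np.hypot(W[:,0]-cx,W[:,1]-cy)<.05)&(W[:,2]>.048)&(W[:,2]<.076); P=W[m]
        if len(P)>40: print(n,k,len(P),fitcirc(P,.033,[cx,cy]))
E
python3 jar.py j1 wrist,side
```

```text
t 4.9333 [0.5108 0.0649 0.1897] [7.088e-01 7.055e-01 1.000e-03 2.000e-04] [-0.53  0.61  0.52] 0.7094335131884482
wrist L 993 (array([ 0.52248245, -0.0274745 ]), np.float64(0.00041518287601742087))
side R 146 (array([ 0.49894155, -0.19830902]), np.float64(0.0010635879802963577))
side L 128 (array([ 0.52226422, -0.02820947]), np.float64(0.001453771862709278))
```

View pics/j1_wrist.png

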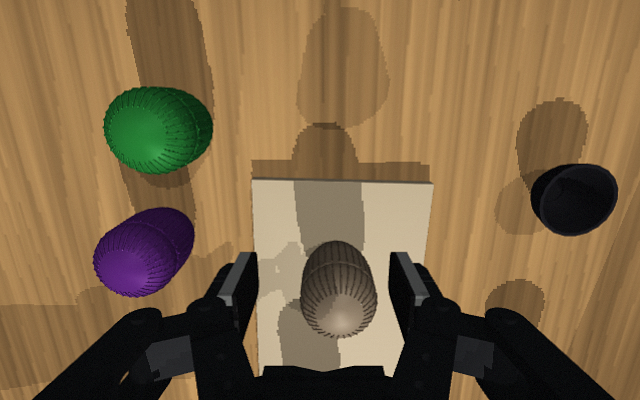

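View pics/j1_side.png

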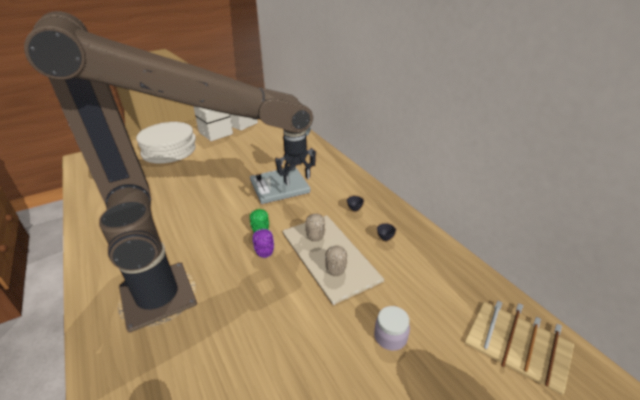

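The wrist view shows jarL at (338,290), nearly between the open fingers, and the side view shows nothing disturbed. I'll centre over it, keeping the height.

>>> step_arm --targets '[[[1, -0.8, 0.2, 0, 0], [1, -0.8, 0.1, 0, 0], [1, -0.7, 0, 0, 0], [1, 0, 0, 0, 0], [1, 0, 0, 0, 0]]]'

```text
time: 5.45
eef_pos: [0.5223, -0.0247, 0.1893]
tcp_rot: [0.707, 0.707, 0.0, -0.0]
contact_force: [0.4, -0.1, 0.6]
opening: 1.001
```

```bash
python3 jar.py j2 scene,side
```

```text
t 5.45 [ 0.5223 -0.0247  0.1893] [ 7.072e-01  7.070e-01  5.000e-04 -2.000e-04] [ 0.41 -0.13  0.55] 1.000807658144487
scene R 127 (array([ 0.49948318, -0.19659673]), np.float64(0.0011920014048203773))
scene L 123 (array([ 0.52373401, -0.02779922]), np.float64(0.001150541763494569))
side R 144 (array([ 0.4989455 , -0.19831577]), np.float64(0.0011967378675588605))
side L 129 (array([ 0.52212672, -0.02822056]), np.float64(0.001417168625873402))
```

>>> step_arm --targets '[[[1, -0.08, 0, 0.8, 0], [1, 0, 0, 0.8, 0], [1, 0, 0, 0.8, 0], [1, 0, 0, 0.5, 0], [1, 0, 0, 0, 0], [1, 0, 0, 0, 0]]]'

```text
time: 6.05
eef_pos: [0.5212, -0.0269, 0.0724]
tcp_rot: [0.706, 0.708, -0.001, -0.001]
contact_force: [-0.5, -0.4, 0.2]
opening: 0.997
```

```bash
python3 jar.py j3 wrist
```

```text
t 6.05 [ 0.5212 -0.0269  0.0724] [ 7.064e-01  7.079e-01 -6.000e-04 -1.300e-03] [-0.5  -0.39  0.2 ] 0.9972428075830835
wrist L 1893 (array([ 0.52242703, -0.02738229]), np.float64(0.00035328714133700865))
```

View pics/j3_wrist.png

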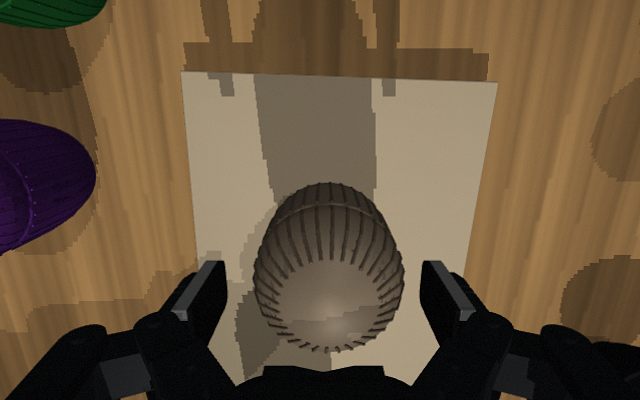

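The jar sits centred between the pads at (330,275). I'll go down 32 mm and close.

>>> step_arm --targets '[[[1, 0, 0.03, 0.5, 0], [1, 0, 0, 0.3, 0], [1, 0, 0, 0, 0], [1, 0, 0, 0, 0]]]'

```text
time: 6.43
eef_pos: [0.5233, -0.0283, 0.0418]
tcp_rot: [0.707, 0.707, -0.0, -0.0]
contact_force: [-0.2, 0.8, -0.1]
opening: 0.997
```

```bash
cat > force.py <<'E'
from h import *
import sys
n=int(sys.argv[1]) if len(sys.argv)>1 else 12
F=[];T=[]
for i in range(n):
    s=get_state();F.append(s['contact_force']);T.append(s['joint_efforts'][1:3]); read_camera('wrist')
F=np.array(F);T=np.array(T)
print('t',s['time'],'F',F.mean(0).round(2),'sd',F.std(0).round(2),'tau23',T.mean(0).round(3),'pose',s['eef_pos'].round(4),s['opening'])
E
python3 force.py 10
```

```text
t 6.8833 F [0.35 0.   0.01] sd [0.29 0.52 0.36] tau23 [-30.824 -22.873] pose [ 0.5235 -0.0287  0.0417] 1.0014024313124115
```

>>> step_arm --targets '[[[1, 0, -0.03, 0.04, 0], [0, 0, 0, 0, 0], [0, 0, 0, 0, 0], [0, 0, 0, 0, 0], [0, 0, 0, 0, 0], [0, 0, 0, 0, 0], [0, 0, 0, 0, 0]]]' --squeeze 50

```text
time: 7.52
eef_pos: [0.5228, -0.0287, 0.0402]
tcp_rot: [0.707, 0.707, 0.001, 0.001]
contact_force: [2.7, -0.2, 2.4]
opening: 0.755
```

>>> step_arm --targets '[[[0, 0, 0, -0.1, 0], [0, 0, 0, -0.2, 0], [0, 0, 0, 0, 0], [0, 0, 0, 0, 0]]]'

```text
time: 7.85
eef_pos: [0.5214, -0.0284, 0.0515]
tcp_rot: [0.707, 0.707, -0.0, -0.0]
contact_force: [-0.2, 0.3, -5.9]
opening: 0.757
```

```bash
python3 force.py 4; python3 jar.py j4 scene,wrist
```

```text
t 8.0 F [-0.04  0.05 -5.06] sd [0.33 0.29 0.66] tau23 [-33.133 -25.496] pose [ 0.5213 -0.0284  0.0511] 0.7544420359471102
t 8.05 [ 0.5215 -0.0285  0.0512] [ 7.071e-01  7.071e-01 -4.000e-04 -6.000e-04] [ 0.8   1.07 -4.67] 0.7504210631574082
scene R 130 (array([ 0.49930856, -0.19680539]), np.float64(0.0011512956533530777))
scene L 92 (array([ 0.5249331 , -0.02620168]), np.float64(0.003764398101440167))
wrist L 3012 (array([ 0.52046934, -0.02717396]), np.float64(0.004021275075148505))
```

View pics/j4_scene.png

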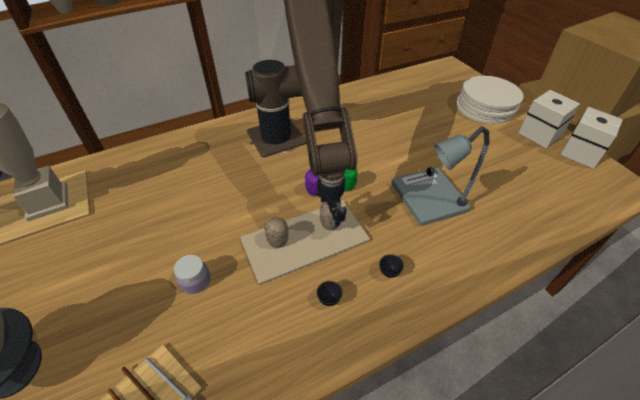

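View pics/j4_wrist.png

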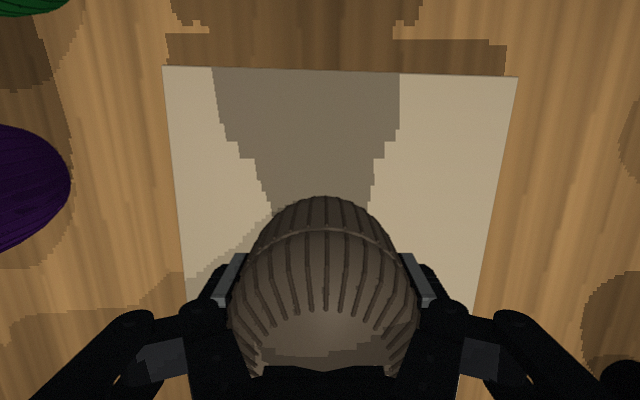

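JarL is held at opening 0.755, about 11 mm up, and looks upright. The first reading is about 5 N, so it looks like the heavy one. I'll lift it several centimetres and weigh it properly.

>>> step_arm --targets '[[[0, 0, 0, -0.4, 0], [0, 0, 0, -0.5, 0], [0, 0, 0, -0.3, 0], [0, 0, 0, 0, 0], [0, 0, 0, 0, 0], [0, 0, 0, 0, 0]]]'

```text
time: 8.65
eef_pos: [0.5213, -0.0284, 0.0988]
tcp_rot: [0.707, 0.707, -0.0, -0.001]
contact_force: [-1.2, 0.4, -6.3]
opening: 0.753
```

```bash
python3 force.py 20;  python3 jar.py j5 side
```

```text
t 9.6 F [-0.48 -0.09 -4.54] sd [0.53 0.47 0.71] tau23 [-31.832 -27.428] pose [ 0.5221 -0.0286  0.0998] 0.754616905461981
t 9.65 [ 0.5221 -0.0286  0.0998] [7.071e-01 7.071e-01 0.000e+00 1.000e-04] [-0.09 -0.4  -4.96] 0.7562001230594616
side R 148 (array([ 0.49882576, -0.19839736]), np.float64(0.0011969450177715644))
```

View pics/j5_side.png

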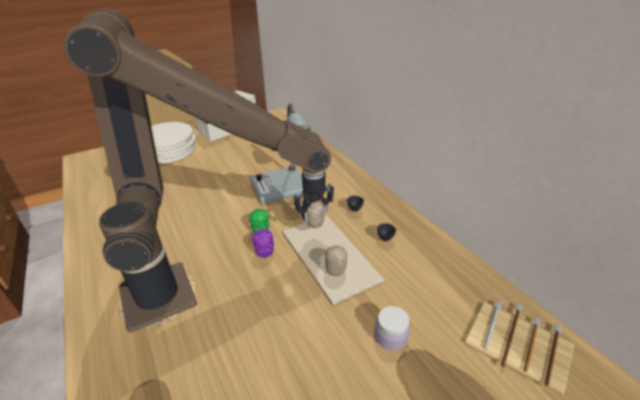

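The average is -4.54 N (about 0.46 kg), which is clearly above the 3.8 N line, so jarL is the heavier. The side view shows it upright in the gripper at (316,213). I'll set it back.

>>> step_arm --targets '[[[0, 0, 0, 0.5, 0], [0, 0, 0, 0.5, 0], [0, 0, 0, 0.3, 0], [0, 0, 0, 0.1, 0], [0, 0, 0, 0, 0], [0, 0, 0, 0, 0]]]'

```text
time: 10.2
eef_pos: [0.5225, -0.0287, 0.0441]
tcp_rot: [0.707, 0.707, 0.0, 0.0]
contact_force: [0.2, 0.2, -3.9]
opening: 0.759
```

```bash
python3 force.py 4
```

```text
t 10.35 F [ 0.24 -0.05 -3.88] sd [0.33 0.14 0.08] tau23 [-32.659 -24.579] pose [ 0.5232 -0.0289  0.045 ] 0.7546047319047622
```

>>> step_arm --targets '[[[0, 0, 0, 0.07, 0], [0, 0, 0, 0, 0], [0, 0, 0, 0, 0]]]'

```text
time: 10.65
eef_pos: [0.522, -0.0285, 0.0409]
tcp_rot: [0.707, 0.707, -0.0, -0.0]
contact_force: [-0.1, 1.0, -4.5]
opening: 0.758
```

>>> step_arm --targets '[[[0, 0, 0, 0.04, 0], [0, 0, 0, 0, 0], [0, 0, 0, 0, 0]]]'

```text
time: 10.9
eef_pos: [0.5223, -0.0286, 0.0402]
tcp_rot: [0.707, 0.707, -0.0, -0.0]
contact_force: [-3.5, 2.3, 2.9]
opening: 0.758
```

The force swung to +2.9 N, so the jar is on the board. I'll open and rise, then check it.

>>> step_arm --targets '[[[1, 0, 0, 0, 0], [1, 0, 0, 0, 0], [1, 0, 0, 0, 0], [1, 0, 0, 0, 0], [1, 0, 0, -0.5, 0], [1, 0, 0, -1, 0], [1, 0, 0, -1, 0], [1, 0, 0, -0.5, 0], [1, 0, 0, 0, 0]]]'

```text
time: 11.65
eef_pos: [0.5261, -0.0295, 0.1661]
tcp_rot: [0.707, 0.707, 0.003, 0.006]
contact_force: [0.6, 0.4, 0.1]
opening: 1.001
```

```bash
python3 jar.py j6 scene,side,wrist
```

```text
t 11.65 [ 0.5261 -0.0295  0.1661] [0.707  0.7071 0.0033 0.0055] [0.64 0.43 0.1 ] 1.0010003459343164
scene R 127 (array([ 0.49945998, -0.19687112]), np.float64(0.0011057470951541686))
scene L 133 (array([ 0.52225278, -0.02813984]), np.float64(0.0009986475993337552))
side R 145 (array([ 0.498854  , -0.19822198]), np.float64(0.0011421588550380509))
side L 123 (array([ 0.52136649, -0.02832361]), np.float64(0.0015676371201705534))
wrist R 1521 (array([ 0.4990321 , -0.19734111]), np.float64(0.0005653590987520591))
wrist L 526 (array([ 0.52137905, -0.02744205]), np.float64(0.00032886404520308336))
```

View pics/j6_wrist.png

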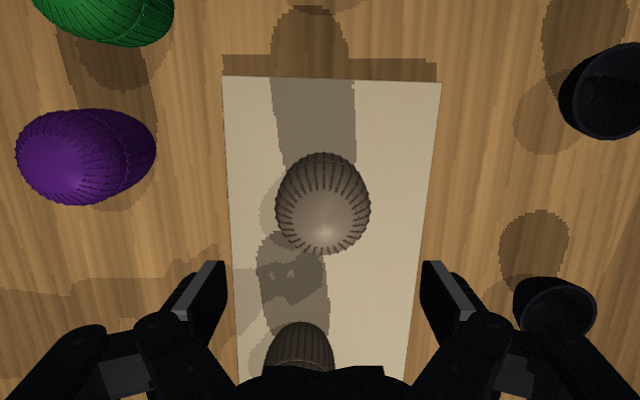

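The heavy jar stands upright again at (0.5215, -0.028), at (322,205) in the wrist view. On to jarR at (0.499, -0.1975).

>>> step_arm --targets '[[[1, -0.8, -0.2, 0, 0], [1, -1, -0.2, 0, 0], [1, -1, -0.2, 0, 0], [1, -0.9, 0, 0, 0], [1, -0.5, 0, 0, 0], [1, 0, 0, 0, 0], [1, 0, 0, 0, 0]]]'

```text
time: 12.38
eef_pos: [0.4968, -0.1968, 0.157]
tcp_rot: [0.708, 0.706, -0.0, -0.002]
contact_force: [-0.3, 0.3, -0.2]
opening: 1.002
```

>>> step_arm --targets '[[[1, -0.02, 0.05, 0.7, 0], [1, 0, 0, 0.8, 0], [1, 0, 0, 0.7, 0], [1, 0, 0, 0, 0], [1, 0, 0, 0, 0]]]'

```text
time: 12.8
eef_pos: [0.4983, -0.1949, 0.0689]
tcp_rot: [0.707, 0.708, -0.001, -0.003]
contact_force: [0.1, 0.1, 0.4]
opening: 1.002
```

```bash
python3 jar.py j7 wrist
```

```text
t 12.8 [ 0.4983 -0.1949  0.0689] [ 7.066e-01  7.076e-01 -6.000e-04 -3.200e-03] [0.1  0.12 0.4 ] 1.0024917469925656
wrist R 2079 (array([ 0.49916582, -0.19748341]), np.float64(0.0003609877523341058))
```

View pics/j7_wrist.png

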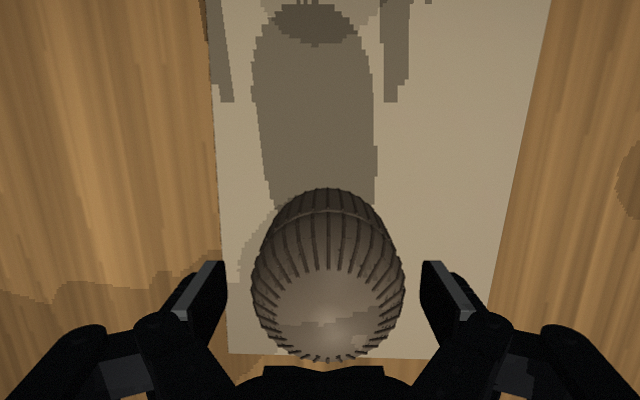

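Centred at (328,280). I'll go down, close, then lift.

>>> step_arm --targets '[[[1, -0.06, 0.02, 0.4, 0], [1, 0, 0, 0.3, 0], [1, 0, 0, 0, 0], [1, 0, 0, 0, 0]]]'

```text
time: 13.18
eef_pos: [0.5009, -0.1995, 0.0437]
tcp_rot: [0.707, 0.707, 0.0, -0.0]
contact_force: [0.4, -0.8, 0.9]
opening: 1.002
```

```bash
python3 force.py 8
```

```text
t 13.5333 F [-0.23 -0.05  0.14] sd [0.6  0.41 0.41] tau23 [-32.036 -23.063] pose [ 0.5012 -0.2     0.0439] 1.0020839992695365
```

>>> step_arm --targets '[[[1, 0.05, -0.05, 0.09, 0], [1, 0, 0, 0, 0], [0, 0, 0, 0, 0], [0, 0, 0, 0, 0], [0, 0, 0, 0, 0], [0, 0, 0, 0, 0], [0, 0, 0, 0, 0], [0, 0, 0, 0, 0]]]' --squeeze 50

```text
time: 14.25
eef_pos: [0.4993, -0.198, 0.04]
tcp_rot: [0.707, 0.707, 0.0, 0.0]
contact_force: [1.2, -0.5, 1.0]
opening: 0.755
```

>>> step_arm --targets '[[[0, 0, 0, -0.1, 0], [0, 0, 0, -0.3, 0], [0, 0, 0, -0.5, 0], [0, 0, 0, -0.4, 0], [0, 0, 0, -0.2, 0], [0, 0, 0, 0, 0], [0, 0, 0, 0, 0], [0, 0, 0, 0, 0]]]'

```text
time: 14.92
eef_pos: [0.4979, -0.1972, 0.0986]
tcp_rot: [0.707, 0.707, -0.0, -0.001]
contact_force: [-0.6, 0.2, -3.2]
opening: 0.76
```

```bash
python3 force.py 20; python3 jar.py j8 side,scene
```

```text
t 15.8667 F [-0.05 -0.25 -3.  ] sd [0.5  0.38 0.47] tau23 [-32.228 -26.681] pose [ 0.4989 -0.1978  0.0998] 0.755468065721544
t 15.9167 [ 0.4989 -0.1978  0.0998] [0.7071 0.7071 0.     0.    ] [-0.7   0.46 -3.59] 0.7596654130398205
side L 55 (array([ 0.52099526, -0.02838964]), np.float64(0.0016423355572845804))
scene L 127 (array([ 0.52237084, -0.02798828]), np.float64(0.0012058593179482178))
```

View pics/j8_side.png

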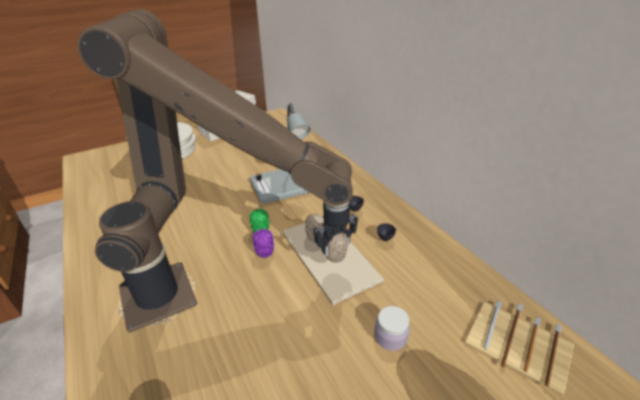

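JarR weighs 3.0 N (about 0.31 kg) against 4.5 N for jarL, so jarR is the lighter. The side view shows it lifted upright at (340,240), with jarL standing behind it. I'll set it back.

>>> step_arm --targets '[[[0, 0, 0, 0.5, 0], [0, 0, 0, 0.5, 0], [0, 0, 0, 0.3, 0], [0, 0, 0, 0.1, 0], [0, 0, 0, 0, 0], [0, 0, 0, 0, 0], [0, 0, 0, 0, 0]]]'

```text
time: 16.6
eef_pos: [0.4998, -0.1983, 0.0449]
tcp_rot: [0.707, 0.707, 0.0, 0.001]
contact_force: [1.0, 0.9, -3.0]
opening: 0.757
```

>>> step_arm --targets '[[[0, 0, 0, 0.07, 0], [0, 0, 0, 0, 0], [0, 0, 0, 0, 0]]]'

```text
time: 16.85
eef_pos: [0.4991, -0.1979, 0.0413]
tcp_rot: [0.707, 0.707, 0.0, 0.0]
contact_force: [-0.4, 0.7, -3.9]
opening: 0.756
```

>>> step_arm --targets '[[[0, 0, 0, 0.04, 0], [0, 0, 0, 0, 0], [0, 0, 0, 0, 0]]]'

```text
time: 17.1
eef_pos: [0.4994, -0.1981, 0.04]
tcp_rot: [0.707, 0.707, 0.0, 0.001]
contact_force: [0.3, 0.4, 1.2]
opening: 0.756
```

Contact (+1.2 N) at the original height. I'll release, rise and check.

>>> step_arm --targets '[[[1, 0, 0, 0, 0], [1, 0, 0, 0, 0], [1, 0, 0, 0, 0], [1, 0, 0, 0, 0], [1, 0, 0, -0.5, 0], [1, 0, 0, -1, 0], [1, 0, 0, -1, 0], [1, 0, 0, -0.5, 0], [1, 0, 0, 0, 0], [1, 0, 0, 0, 0]]]'

```text
time: 17.93
eef_pos: [0.4998, -0.1983, 0.1612]
tcp_rot: [0.707, 0.707, 0.0, 0.002]
contact_force: [0.1, -0.4, -0.7]
opening: 1.003
```

```bash
python3 jar.py j9 scene,side
```

```text
t 17.9333 [ 0.4998 -0.1983  0.1612] [7.071e-01 7.071e-01 4.000e-04 2.000e-03] [ 0.12 -0.45 -0.72] 1.0030525506295815
scene R 127 (array([ 0.4985139 , -0.19734167]), np.float64(0.001062098009359381))
scene L 133 (array([ 0.52244388, -0.02793803]), np.float64(0.0011131769994314048))
side R 150 (array([ 0.49758199, -0.19858393]), np.float64(0.0012256851506010152))
side L 79 (array([ 0.52100425, -0.02800925]), np.float64(0.0014838583870210491))
```

View pics/j9_scene.png

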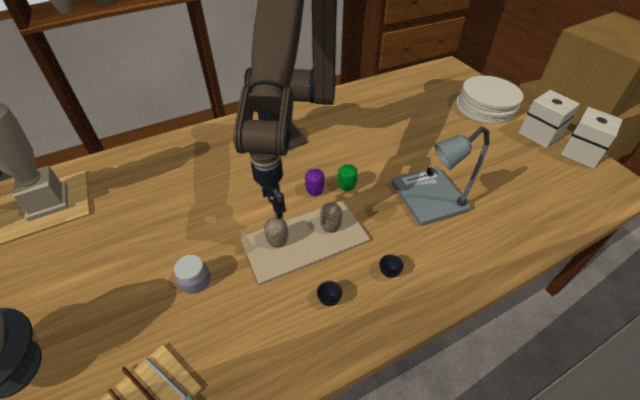

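Both jars stand upright on the board at (277,232) and (331,217), and the slide is at (431,171), its bright end. Back to the heavier jarL.

>>> step_arm --targets '[[[1, 0.8, 0.2, 0, 0], [1, 1, 0.2, 0, 0], [1, 1, 0.15, 0, 0], [1, 0.9, 0, 0, 0], [1, 0.55, 0, 0, 0], [1, 0, 0, 0, 0], [1, 0, 0, 0, 0]]]'

```text
time: 18.62
eef_pos: [0.5196, -0.0266, 0.1572]
tcp_rot: [0.706, 0.708, -0.001, -0.002]
contact_force: [-0.0, -0.1, 0.4]
opening: 1.001
```

>>> step_arm --targets '[[[1, 0, 0.04, 0.7, 0], [1, 0, 0, 0.8, 0], [1, 0, 0, 0.7, 0], [1, 0, 0, 0, 0], [1, 0, 0, 0, 0], [1, 0, 0, 0, 0]]]'

```text
time: 19.12
eef_pos: [0.5232, -0.0288, 0.0722]
tcp_rot: [0.708, 0.707, 0.0, 0.0]
contact_force: [-0.4, -0.3, 1.1]
opening: 1.001
```

```bash
python3 jar.py j10 wrist
```

```text
t 19.1167 [ 0.5232 -0.0288  0.0722] [7.075e-01 7.067e-01 2.000e-04 5.000e-04] [-0.4  -0.26  1.13] 1.000767619040598
wrist L 1841 (array([ 0.52130544, -0.02740691]), np.float64(0.0003525408664768849))
```

View pics/j10_wrist.png

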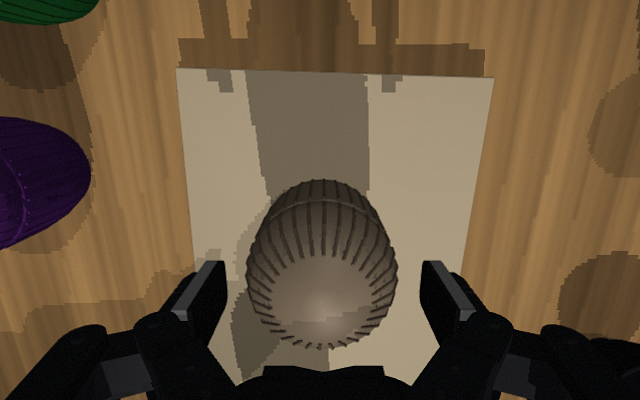

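The jar is between the pads at (322,270). I'll apply a small correction, go down, close and lift.

>>> step_arm --targets '[[[1, 0.03, -0.04, 0.4, 0], [1, 0, 0, 0.37, 0], [1, 0, 0, 0.04, 0], [1, 0, 0, 0, 0], [1, 0, 0, 0, 0]]]'

```text
time: 19.58
eef_pos: [0.5221, -0.027, 0.0406]
tcp_rot: [0.707, 0.707, 0.001, 0.001]
contact_force: [-0.2, 0.9, 0.1]
opening: 1.001
```

>>> step_arm --targets '[[[0, 0, 0, 0, 0], [0, 0, 0, 0, 0], [0, 0, 0, 0, 0], [0, 0, 0, 0, 0], [0, 0, 0, 0, 0], [0, 0, 0, 0, 0], [0, 0, 0, 0, 0]]]' --squeeze 55

```text
time: 20.17
eef_pos: [0.5226, -0.027, 0.0408]
tcp_rot: [0.707, 0.707, 0.001, 0.002]
contact_force: [0.4, -0.7, 5.7]
opening: 0.758
```

>>> step_arm --targets '[[[0, 0, 0, -0.1, 0], [0, 0, 0, -0.3, 0], [0, 0, 0, -0.5, 0], [0, 0, 0, -0.4, 0], [0, 0, 0, -0.2, 0], [0, 0, 0, 0, 0], [0, 0, 0, 0, 0], [0, 0, 0, 0, 0], [0, 0, 0, 0, 0], [0, 0, 0, 0, 0]]]'

```text
time: 21.0
eef_pos: [0.5199, -0.0264, 0.0976]
tcp_rot: [0.707, 0.707, -0.001, -0.001]
contact_force: [-0.5, -0.3, -4.1]
opening: 0.756
```

```bash
python3 force.py 10; python3 jar.py j11 side,scene
python3 - <<'E'
from h import *
# refine beam geometry
a=np.radians(-7.5); xl=np.array([np.cos(a),np.sin(a),0]); yl=np.array([-np.sin(a),np.cos(a),0]); L0=np.array([.554,.337,0])
m=L0+.08*xl-.07*yl; m[2]=.27; b=-yl*np.cos(np.radians(25)); b[2]=-np.sin(np.radians(25))
print('mouth',m,'spot',m+.16*b,'170',m+.17*b)
p=get_state()['eef_pos']; print('d',(m+.165*b-p-np.array([0,0,.0208])).round(4))
E
```

```text
t 21.45 F [ 0.01 -0.3  -4.35] sd [0.39 0.44 0.26] tau23 [-31.628 -27.275] pose [ 0.5209 -0.0266  0.0989] 0.7588462560600892
t 21.5 [ 0.5209 -0.0266  0.099 ] [0.7071 0.7071 0.     0.    ] [ 0.53 -0.16 -4.72] 0.7572115847220517
side R 151 (array([ 0.4977236 , -0.19892436]), np.float64(0.0010993328538804405))
scene R 123 (array([ 0.49857198, -0.19716124]), np.float64(0.0011868999453187418))
mouth [0.62417876 0.25715676 0.27      ] spot [0.60525125 0.11338809 0.20238108] 170 [0.60406828 0.10440255 0.1981549 ]
d [0.0838 0.1355 0.0805]
```

View pics/j11_side.png

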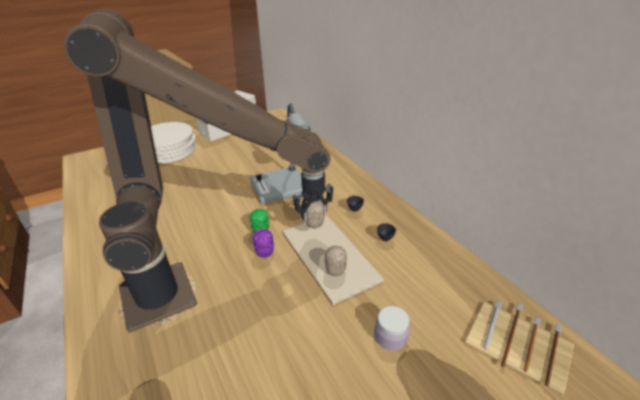

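Held: 4.35 N, and the side view shows it upright at (316,213). JarR stands at (336,258). The spot works out at (0.605, 0.113, 0.202). I'll rise first, then approach from the open side and stop a little short to check.

>>> step_arm --targets '[[[0, 0, 0, -0.4, 0], [0, 0, 0, -0.7, 0], [0, 0, 0.3, -0.6, 0], [0, 0.2, 0.5, -0.3, 0], [0, 0.5, 0.6, 0, 0], [0, 0.6, 0.5, 0, 0], [0, 0.5, 0.2, 0, 0], [0, 0.4, 0, 0, 0], [0, 0.2, 0, 0, 0], [0, 0, 0, 0, 0]]]'

```text
time: 22.43
eef_pos: [0.6044, 0.071, 0.1784]
tcp_rot: [0.706, 0.708, -0.0, -0.001]
contact_force: [0.0, -0.3, -5.1]
opening: 0.759
```

>>> step_arm --targets '[[[0, 0, 0, 0, 0], [0, 0, 0, 0, 0], [0, 0, 0, 0, 0]]]'

```text
time: 22.68
eef_pos: [0.6047, 0.0684, 0.1789]
tcp_rot: [0.708, 0.707, -0.0, 0.0]
contact_force: [-0.6, -0.2, -4.6]
opening: 0.758
```

```bash
cat > beam.py <<'E'
from h import *
import sys
from scipy.optimize import least_squares
s=get_state(); p=s['eef_pos']; print('t',s['time'],p.round(4),s['tcp_rot'].round(4),s['contact_force'].round(2),s['opening'])
j=p+np.array([0,0,.0204])
a=np.radians(-7.5); xl=np.array([np.cos(a),np.sin(a),0]); yl=np.array([-np.sin(a),np.cos(a),0]); L0=np.array([.554,.337,0])
m=L0+.08*xl-.07*yl; m[2]=.27; b=-yl*np.cos(np.radians(25)); b[2]=-np.sin(np.radians(25))
e=np.cross(b,xl)
print('jar in head: x %.4f y %.4f z %.4f'%((j-m)@xl,(j-m)@e,(j-m)@b))
S=[]
for n in('scene','side'):
    c=grab(n); save(c,sys.argv[1]+'_'+n+'.png'); W=cloud(c).reshape(-1,3)
    k=(W[:,2]>.225)&(W[:,2]<.325)&(abs(W[:,0]-.63)<.06)&(W[:,1]>.23)&(W[:,1]<.34); S.append(W[k])
    Q=W[k]; print(n,'shade pts in head frame: x',np.percentile((Q-m)@xl,[2,98]).round(3),'along beam max',np.percentile((Q-m)@b,[2,98]).round(3))
    q=proj(c,np.array([m,m+.16*b,j])); print(n,'mouth,spot,jar px',q.round(0).tolist())
    k=(np.linalg.norm(W-(j),axis=1)<.05); 
    if k.sum()>20: print('near jar',k.sum(),np.median(W[k],0).round(3),W[k].min(0).round(3),W[k].max(0).round(3))
E
python3 beam.py b1
```

```text
t 22.6833 [0.6047 0.0684 0.1789] [ 7.075e-01  7.067e-01 -2.000e-04  1.000e-04] [-0.59 -0.2  -4.59] 0.758281400664336
jar in head: x 0.0053 y 0.0161 z 0.2018
scene shade pts in head frame: x [-0.037  0.04 ] along beam max [-0.088 -0.002]
scene mouth,spot,jar px [[442.0, 157.0], [391.0, 187.0], [377.0, 193.0]]
near jar 510 [0.622 0.047 0.215] [0.564 0.033 0.157] [0.651 0.084 0.246]
side shade pts in head frame: x [-0.038  0.036] along beam max [-0.06  -0.001]
side mouth,spot,jar px [[300.0, 132.0], [315.0, 166.0], [321.0, 173.0]]
near jar 467 [0.593 0.045 0.21 ] [0.556 0.03  0.158] [0.65  0.078 0.245]
```

View pics/b1_side.png

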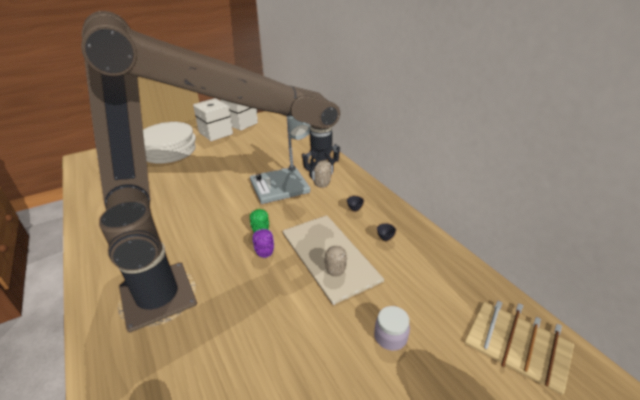

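View pics/b1_scene.png

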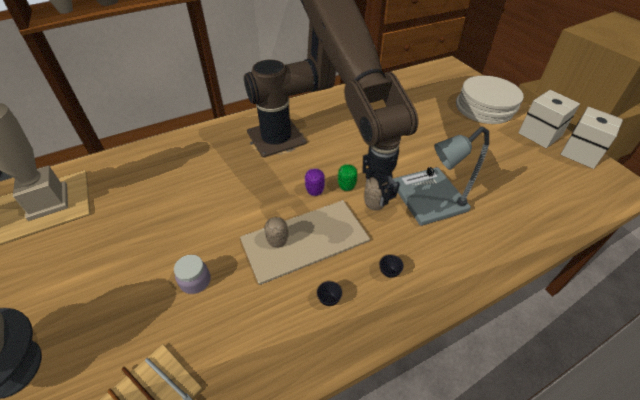

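The jar is held upright in the beam at (375,193) in the scene view, 0.20 m out. The shade points agree with the lamp frame. I'll move 42 mm further towards the shade, slowly.

>>> step_arm --targets '[[[0, 0.2, 0, -0.05, 0], [0, 0.3, 0, 0, 0], [0, 0.3, 0, 0, 0], [0, 0.2, 0, 0, 0], [0, 0, 0, 0, 0], [0, 0, 0, 0, 0], [0, 0, 0, 0, 0], [0, 0, 0, 0, 0], [0, 0, 0, 0, 0], [0, 0, 0, 0, 0]]]'

```text
time: 23.62
eef_pos: [0.6049, 0.109, 0.1809]
tcp_rot: [0.707, 0.707, -0.0, 0.0]
contact_force: [-0.1, -0.0, -5.0]
opening: 0.761
```

```bash
python3 beam.py b2; python3 jar.py b2j wrist,side; python3 m.py >/dev/null
python3 - <<'E'
from h import *
from m import fitcirc
c=grab('side');d=grab('scene')
for n,c in(('side',c),('scene',d)):
    W=cloud(c).reshape(-1,3)
    for k,cx,cy,r,z0,z1,R in(('cupA',.737,-.147,.06,.035,.05,.035),('cupB',.739,.047,.06,.035,.05,.035),('tub',.508,-.46,.07,.03,.06,.045)):
        m=(np.hypot(W[:,0]-cx,W[:,1]-cy)<r)&(W[:,2]>z0)&(W[:,2]<z1)
        if m.sum()>15: print(n,k,fitcirc(W[m],R,[cx,cy])[0].round(3))
s=get_state(); print(s['time'],s['eef_pos'].round(4),abs(s['dq']).max(),s['opening'])
E
```

```text
t 23.6167 [0.6049 0.109  0.1809] [ 7.073e-01  7.069e-01 -1.000e-04  0.000e+00] [-0.15 -0.01 -5.02] 0.7606243495196101
jar in head: x 0.0002 y 0.0009 z 0.1644
scene shade pts in head frame: x [-0.037  0.039] along beam max [-0.088 -0.002]
scene mouth,spot,jar px [[442.0, 157.0], [391.0, 187.0], [389.0, 187.0]]
near jar 552 [0.62  0.086 0.216] [0.558 0.071 0.158] [0.651 0.127 0.248]
side shade pts in head frame: x [-0.038  0.019] along beam max [-0.065 -0.   ]
side mouth,spot,jar px [[300.0, 132.0], [315.0, 166.0], [315.0, 167.0]]
near jar 463 [0.594 0.086 0.212] [0.557 0.07  0.16 ] [0.649 0.119 0.248]
t 23.7167 [0.6049 0.1091 0.1809] [ 0.7073  0.7069 -0.      0.    ] [ 0.92  0.2  -4.95] 0.7545901539585315
side R 149 (array([ 0.4978776 , -0.19874957]), np.float64(0.0011254891043405621))
side cupA [ 0.736 -0.149]
side cupB [0.738 0.046]
side tub [ 0.511 -0.459]
scene cupA [ 0.739 -0.149]
scene cupB [0.741 0.045]
scene tub [ 0.506 -0.463]
23.9167 [0.6049 0.1093 0.181 ] 0.0022899308032505172 0.7556275731004217
```

View pics/b2_scene.png

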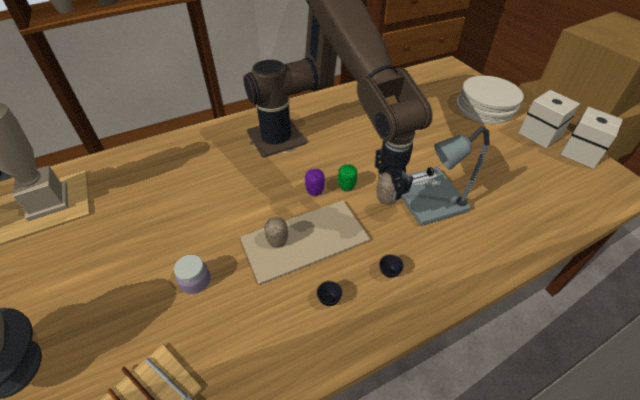

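View pics/b2j_wrist.png

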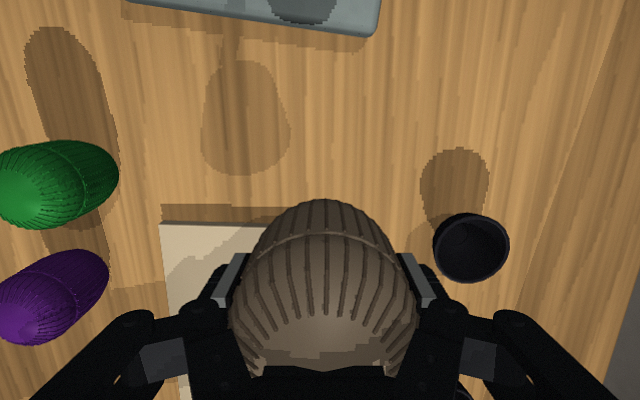

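The jar is at (388,187) in the scene view, matching the projected spot at (391,187), held upright and still. JarR stands on the board at (277,232), the slide is at its bright end at (431,171), and the cups and tub have not moved. Handing in.

```bash
python3 -c "
from plant import sign_off,get_state
print(sign_off()); s=get_state(); print(s['time'],s['eef_pos'],s['contact_force'],s['opening'])"
```

```text
the job is handed in; nothing more can be done
None
the job is handed in; nothing more can be done
```

The job is done and handed in at about 24 s. The lamp is fully up, and the heavier jar is held still and upright in the middle of the beam. No verdict was reported.

- **Dimmer:** I pushed it with closed fingers until the force rose to 14 N and it stopped moving. Later pictures show it still at the bright end.
- **Jars:** The one nearer the lamp weighed about 4.5 N (0.46 kg). The other weighed about 3.0 N (0.31 kg). I lifted the heavy one first, set it back, then lifted and set back the light one, and finally took up the heavy one again (4.4 N).
- **Last checks:** The heavy jar's centre is 164 mm out from the shade and within 1 mm of the beam's axis, about 201 mm above the bench. That comes from the tool's position and where I gripped the jar, and the pictures agree. The lighter jar stands on the board about 1–2 mm from where it began, and the cups and tub have not moved by more than the 1–2 mm measuring scatter.
- **Disagreements:** None of the checks failed. The single force readings scatter by about 0.5 N and the cameras differ by 1–4 mm on positions.

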